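Lock off the coil winder and take off its bobbin

ROBOT

A 6-joint arm with a two-finger parallel gripper is mounted at the origin on a cart in front of the work surface, level with it; the furniture and walls round the work are solid. World frame = base frame: x ahead of the robot, y to its left, z up, the work surface at z = 0. Lengths are in mm, angles in rad, forces in N, time in s.
With the tool pointing down it reaches from about 400 to 925 mm from the base axis. Payload 12.5 kg.
Tool frame: the origin (TCP) lies midway between the tips of the shut fingers; the grasp point (between the pads) lies 19 mm behind it (env.tcp_to_grasp is the distance from the TCP to the grasp point, in mm); z points along the fingers, y is the line along which they close (so a half turn about z gives the same grasp; the last joint's range is limited). The gripper opens to 95 mm and grips with 3 to 60 N. Pads are 20 mm wide; open, the fingers measure 119 mm over their backs; the gripper's body (75 mm by 180 mm) begins 59 mm behind the grasp point.
Start: joints at [1.034, 0.491, 1.559, -0, 1.092, -0.106], TCP at [260.985, 567.92, 214.661] pointing down, gripper open.
Joint ranges: [-3.1, 3.1], [-0.84, 2.19], [0.05, 2.79], [-1.13, 4.28], [0.06, 2.93], [-2.69, 2.69]. Speed limits (rad/s): [2.22, 2.22, 2.79, 3.14, 3.14, 3.14].

INTERFACE

Orientations are given as [roll, pitch, yaw] about the fixed x, y, z axes, in that order (R = Rz(yaw) Ry(pitch) Rx(roll)).
In Python, from cell import env gives the robot as it stands. The module is installed in compiled form; this text tells all that it offers.
- The arm moves only by the tool step_arm, never from a script. Its argument "plan" is a list that holds one entry, the list of rows, each a list of 5 numbers: the shift along the tool's x, y, z in mm, then the turn about the tool's z in degrees, then the opening, from -1 (shut) to 1 (fully open). A call has 1 to 8 rows; each row is the pose to reach, as a shift and turn from the pose commanded when the call began, along the tool's axes at that moment; what a row does not reach only later rows make up. A row lasts 1/12 s, in which the tool goes at most 41.7 mm and 7.16 degrees, less where a joint would pass 70% of its speed; a pose out of reach is approached as far as the arm can. A call with a gripper value outside its range is refused whole. The fingers move at their own pace and stop on an object; the grip force is fixed at half the most. Time passes only in rows, so rows that repeat a pose let the fingers close. It gives the time, the measured TCP pose, the force, the opening and the grip force at its end, in the units of the state.
- env.state(): the state, without advancing time (a new reading comes with each control period).
- env.read_camera(name): name is "scene" or "side" or "wrist"; returns the picture (384x512x3 uint8, blue, green, red); there is no depth.
- env.get_calibration(name): a dict with "K" (3x3 intrinsics, pixels), "D" ([k1, k2, p1, p2, k3] as OpenCV has them; the pictures are not rectified), "extrinsics" (4x4, takes a point from world to camera coordinates). Camera axes: x right, y up, looking along -z (the intrinsics and any distortion apply to the point x, -y, -z); pixel columns grow to the right and rows downward; lengths in mm; the calibration is good to about 2 mm. A picture is of the moment at which its call begins: read the wrist's pose just before it. get_calibration takes no time and is no camera call; for the wrist camera it gives the pose at the moment of the call.
- env.job_done(): hands the job in; it is judged then, once.
The state is a dict: "t": time; "joints": joint angles; "qvel": joint speeds; "tau": joint torques, N m; "eef_pos": TCP position; "tcp_rot": TCP orientation; "ft_force": force on the tool from outside, world axes, zero at the start; "moment": the same for the moment, N m; "opening": opening from 0.0 (shut) to 1.0 (fully open); "grip_force": force on a finger pad.
Only numpy, scipy, OpenCV 4.12 (cv2) and the standard library are available. Lean on these libraries where they do the work, as an engineer would, in place of code of your own. Each camera call takes 0.05 s, during which the arm holds its last target. There are 200 camera calls.

TASK

Switch the bench coil winder off at its locking toggle: ease the red-knobbed bat straight out against its spring while feeling for the depth at which the lock gate lets it pass, swing it over from the green dot's side to the red dot's side and let it spring back in so that it is locked there. Only then slide the full copper bobbin up off its spindle and stand it upright, wholly on the small plywood board; set it down, do not drop it, and leave the other things on the bench where they are.

Things in the scene. Friction and masses are not known exactly. Their poses are not given: they have to be found in the camera images.
- winder: Green coil winder, fixed. Origin on the bench under the middle of the housing's front face; +x backward into the housing, +y left as one faces it, z up. Housing x 0 to 120 mm, y -75 to 75, top z 100; bed plate 10 mm thick, x -2 to 128, y -205 to 85. Green dot (on) on the front plate at y +36, red dot (off) at y -36. Spindle right of the housing at x 45, y -150.
- pivot (a point): Middle of the toggle's swing axis (upright), in the winder's front face, 75 mm above the bench; axes as the winder's. The bat stands out of the face here. Round its foot: guide plates 50 mm wide up to 26 mm out of the face, and the steel lock gate, 10 mm wide, 36 mm tall, up to 60 mm out of the face.
- toggle (a joint): Swing of the bat, rad; 0 = square to the front face, negative = leaning left to the green dot (on), positive = right to the red dot (off); stops at -0.45 and 0.45. A gate in the middle blocks a pin on the bat, which at home only plays between 0.27 and 0.45 on its side (pin 30 mm from the axis, stopped 8 mm off the middle). The pin crosses through a slot in the gate. Let go in it, it stays, unlocked. Stiff by 0.3 N at the knob.
- bat (a joint): Pull of the bat along its length, m: 0 = sprung home, 0.016 = end stop; the spring draws it in with 3.5 N at home, 9 N at the stop. The slot lets the bat through over only about 3 mm of pull, beginning 4 to 11 mm out (hidden, differs each time); short of it and beyond it the gate blocks. Feel for it: press lightly to the red side while pulling slowly until it gives. Locked = home again (under 2 mm).
- knob (a point): Middle of the red knob on the bat: 103 mm from the swing axis when home, up to 119 mm pulled out, 75 mm above the bench. A flat disc 36 mm across, 14 mm thick, its axis along the bat (the point's -x points outward). Behind it the round neck, 9 mm thick, is free for 36 mm or more, so that fingers can straddle it from above and hook behind the knob.
- bobbin: Bobbin wound with copper, black flanges 58 mm across top and bottom, 50 mm tall, about 150 g, bore 14 mm, loose on the spindle. Origin at the centre of its underside, z up along the bore.
- spindle_tip (a point): Top end of the winder's fixed upright steel spindle, 9 mm thick, 92 mm above the bench. The bobbin sits on a collar 60 mm below this point (40 mm wide; under it a 66 mm disc, top 20 mm above the bench).
- board: Plywood offcut, fixed flat on the bench: 130 mm along its x, 150 mm along its y, 6 mm thick. Origin at the centre of its underside.
- bearing_b: Bystander: loose ball bearing, 52 mm across, 15 mm high; origin at the centre of its underside.
- bolt_tin: Bystander: open tin of bolts, 72 mm across, 69 mm tall; origin at the centre of its underside.
- spray_can: Bystander: dark spray can, 66 mm across, 238 mm tall; origin at the centre of its underside.
- spanner: Bystander: loose spanner lying flat, 185 mm along its y, 31 mm wide, 7 mm thick.
There are look-alikes about, which are no part of the job. What is shaped like the bobbin but blue is not meant.

How it is judged:
By the outcome, as a careful person would: the job done as asked, in the order asked, and still so for the second after the job is handed in, with the robot touching nothing.
It also fails if it takes over 64 s, if anything falls off the work surface, if the arm or the gripper's body presses on something with over 40 N, if the wrist force passes 120 N, or if a joint passes its speed limit or range.

## Working session

There is one attempt and no reset: what is moved stays moved. The work goes in short steps, Python scripts to look and compute and a tool call to move; the robot and the scene stay as the last step left them, time stands still between calls to the robot, and variables do not carry over. Pictures are saved under pics/ and viewed, at most 10 in all, crops included, and the job is handed in when it is done.

Besides the shell and the picture viewer there is one more tool, called after "Call:" as a command line: name --argument value ..., lists and objects as JSON in quotes. step_arm: Moves the arm, as the interface text tells. Its arguments: {"type":"object","properties":{"plan":{"type":"array"}},"required":["plan"]}

```bash
mkdir -p pics; cat > h.py <<'E'
import numpy as np,cv2
from cell import env
def cal(n):
    c=env.get_calibration(n);return np.array(c["K"],float),np.array(c["D"],float),np.array(c["extrinsics"],float)
def ray(c,uv):
    K,D,E=c
    p=cv2.undistortPoints(np.array([[uv]],float),K,D)[0,0]
    d=E[:3,:3].T@np.array([p[0],-p[1],-1.]);o=-E[:3,:3].T@E[:3,3];return o,d/np.linalg.norm(d)
def plane(c,uv,z):
    o,d=ray(c,uv);return o+d*(z-o[2])/d[2]
def tri(c1,a,c2,b):
    o1,d1=ray(c1,a);o2,d2=ray(c2,b)
    s=np.linalg.lstsq(np.c_[d1,-d2],o2-o1,rcond=None)[0]
    p,q=o1+s[0]*d1,o2+s[1]*d2;return (p+q)/2,np.linalg.norm(p-q)
def proj(c,P):
    K,D,E=c;P=np.atleast_2d(P)@E[:3,:3].T+E[:3,3];P=P*[1,-1,-1]
    return cv2.projectPoints(P,np.zeros(3),np.zeros(3),K,D)[0][:,0]
E
python3 - <<'E'
from h import *
ims=[]
for n in("scene","side","wrist"):
    im=env.read_camera(n);cv2.imwrite(f"pics/{n}0.png",im)
    c=cal(n);print(n,ray(c,(256,192)))
s=env.state();print(s)
E
```

```text
scene (array([  47.04859057, -886.67721959, 1074.96367794]), array([ 0.3754944 ,  0.6135709 , -0.69464718]))
side (array([519.6367196 , 987.00726076, 907.74728613]), array([ 0.03470255, -0.77447321, -0.63165417]))
wrist (array([198.55027975, 595.88689062, 384.4846178 ]), array([ 0.21781633, -0.09387777, -0.97146436]))
{'t': 0.15, 'joints': array([ 1.03438715e+00,  4.91386054e-01,  1.55928498e+00,  1.26747304e-05,
        1.09170268e+00, -1.05607587e-01]), 'qvel': array([-0.00129412, -0.00275418, -0.00106335,  0.00113694, -0.00033122,
       -0.00141059]), 'tau': array([ 1.73224853e-03, -6.12893057e+01, -2.58278739e+01,  6.92476030e-02,
        4.73532372e-02, -9.46569185e-05]), 'eef_pos': array([260.89526759, 567.76013037, 214.22619073]), 'tcp_rot': array([-3.14081713e+00, -9.35134777e-05,  2.71078518e+00]), 'ft_force': array([-0.08680455,  0.25647418,  0.66324278]), 'moment': array([ 0.03730963,  0.00713618, -0.00530488]), 'grip_force': 0.0, 'opening': 0.9999150506564485}
```

View pics/scene0.png

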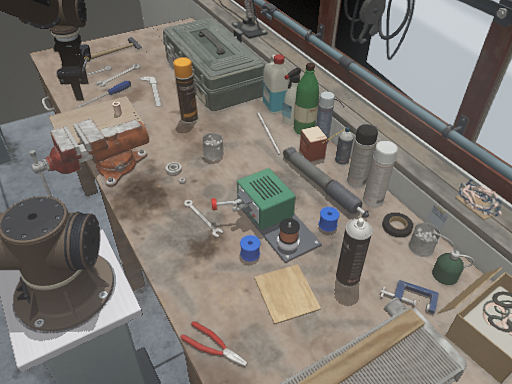

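View pics/side0.png

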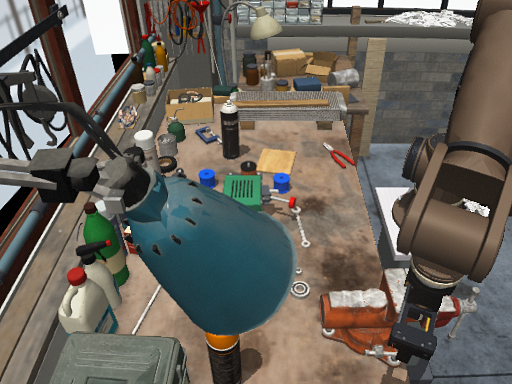

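Scene: the red knob is at (214,204), the housing at (266,197), the copper bobbin on its spindle at (289,231) and the board at (287,293). There are blue look-alikes at (250,248) and (329,219). The bobbin with the copper winding on the winder's bed is the one meant. The side view shows the knob at (292,202) and the board at (276,161). I'll confirm in one enlarged crop.

```bash
python3 - <<'E'
from h import *
a=cv2.imread("pics/scene0.png");b=cv2.imread("pics/side0.png")
c1=cv2.resize(a[165:325,180:340],None,fx=3.6,fy=3.6,interpolation=2)
cv2.imwrite("pics/crop1.png",c1)
cs,cd=cal("scene"),cal("side")
def red(im,x0,y0,x1,y1):
    h=cv2.cvtColor(im,cv2.COLOR_BGR2HSV);m=(((h[...,0]<6)|(h[...,0]>174))&(h[...,1]>170)&(h[...,2]>90)).astype(np.uint8)
    k=np.zeros_like(m);k[y0:y1,x0:x1]=m[y0:y1,x0:x1];n,l,st,ce=cv2.connectedComponentsWithStats(k);i=1+st[1:,4].argmax();print(st[i]);return ce[i]
p=red(a,200,190,240,220);q=red(b,275,190,310,215);print(p,q,tri(cs,p,cd,q),plane(cs,p,75))
# board
h=cv2.cvtColor(a,cv2.COLOR_BGR2HSV);print(h[293,287],h[320,250])
g=cv2.inRange(h,(60,90,40),(85,255,255));g[:160]=0;g[:,:230]=0;g[240:]=0;g[:,310:]=0
n,l,st,ce=cv2.connectedComponentsWithStats(g);i=1+st[1:,4].argmax();print(st[i])
for pt in [(237,183),(265,170),(295,192),(266,208)]:print(pt,plane(cs,pt,100))
for pt in [(256,277),(297,266),(320,301),(272,321)]:print(pt,plane(cs,pt,6))
for z in(82,92):print(plane(cs,(289,220),z))
print(plane(cs,(289,226),82))
E
```

```text
[212 199   3   2   5]
[289 197   7  11  55]
[213.  199.4] [291.65454545 202.        ] (array([455.48006095,  24.78607158,  84.47682588]), np.float64(2.15161369505209)) [460.51047701  33.44953695  75.        ]
[ 19  73 202] [ 16  44 161]
[247 169  47  41 536]
(237, 183) [544.47730304  36.71565478 100.        ]
(265, 170) [648.66383031  45.05146286 100.        ]
(295, 192) [674.08277842 -83.36006803 100.        ]
(266, 208) [565.12580461 -96.37949589 100.        ]
(256, 277) [ 453.96475033 -229.42867715    6.        ]
(297, 266) [ 571.81439528 -255.2206452     6.        ]
(320, 301) [ 559.7826482  -379.08508427    6.        ]
(272, 321) [ 420.14614519 -365.09368738    6.        ]
[ 606.36921536 -154.93846884   82.        ]
[ 600.73637463 -162.30770869   92.        ]
[ 593.68924659 -173.96821527   82.        ]
```

View pics/crop1.png

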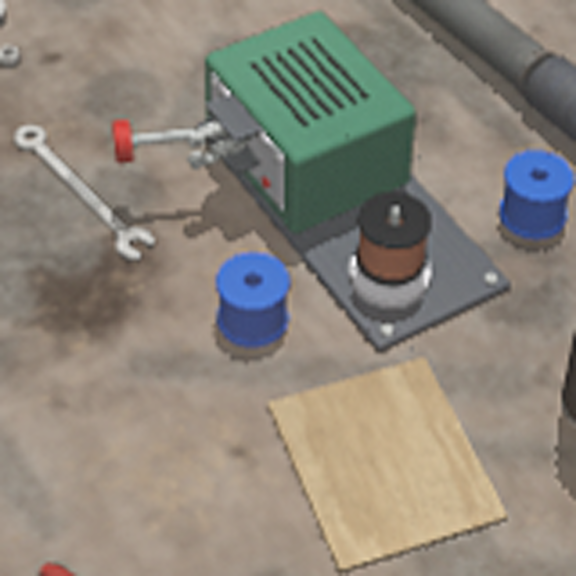

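Crop: copper bobbin with black flanges on the spindle, tip at crop (397,206); the blue ones are set aside. The bat leans left to the green side with the knob at crop (124,140), and one end of the spanner lies just below the knob. Next I fit the poses.

```bash
python3 - <<'E'
from h import *
from scipy.optimize import least_squares
cs=cal("scene");cd=cal("side")
f=lambda p:(180+(p[0]+.5)/3.6-.5,165+(p[1]+.5)/3.6-.5)
obs=[((207,58),(0,75,100)),((322,12),(120,75,100)),((413,118),(120,-75,100)),((300,163),(0,-75,100)),((383,350),(-2,-205,10)),((510,287),(128,-205,10)),((397,206),(45,-150,92))]
uv=np.array([f(o[0]) for o in obs]);L=np.array([o[1] for o in obs],float)
def W(p,L):
    L=np.atleast_2d(L);c,s=np.cos(p[2]),np.sin(p[2]);return L@np.array([[c,s,0],[-s,c,0],[0,0,1]])+[p[0],p[1],0]
r=least_squares(lambda p:(proj(cs,W(p,L))-uv).ravel(),[550,-30,-.1]);p=r.x
print(p,r.fun.reshape(-1,2).round(1))
print("pivot",W(p,(0,0,75)),"tip",W(p,(45,-150,92)),"ray tip",plane(cs,f((397,206)),92),"flange",plane(cs,f((395,218)),82))
print("knob",plane(cs,f((124,140)),75))
for a in(-.45,-.36,-.27):
    k=W(p,(-103*np.cos(a),-103*np.sin(a),75));print(a,k,proj(cs,k),proj(cd,k))
B=[plane(cs,f(q),6) for q in[(268,404),(424,358),(505,520),(341,570)]]
print(np.round(B,0),np.mean(B,0),[np.linalg.norm(B[i]-B[i-1]).round() for i in range(4)])
print("blue",plane(cs,f((252,281)),50),plane(cs,f((539,176)),50))
print("spanner",plane(cs,f((30,137)),4),plane(cs,f((133,243)),4))
E
```

```text
[ 5.48359432e+02 -2.52785020e+01  1.15168879e-02] [[-1.4 -0.6]
 [ 0.  -1.1]
 [ 2.2 -1.7]
 [-1.   1. ]
 [-0.8  0.4]
 [ 1.1 -0.5]
 [-0.1  1.7]]
pivot [[548.35943205 -25.27850195  75.        ]] tip [[ 595.0839427  -174.75030566   92.        ]] ray tip [ 599.03354269 -169.491954     92.        ] flange [ 596.25234936 -171.950928     82.        ]
knob [455.41580997  16.45860924  75.        ]
-0.45 [[455.10356943  18.45185463  75.        ]] [[213.67999777 203.14973225]] [[291.25538571 202.89663937]]
-0.36 [[451.55057979   9.89316456  75.        ]] [[213.93077908 205.37382896]] [[292.30339161 201.10005136]]
-0.27 [[448.78121271   1.04977625  75.        ]] [[214.4676633  207.58301951]] [[293.08505206 199.26150625]]
[[ 450. -226.    6.]
 [ 577. -250.    6.]
 [ 545. -398.    6.]
 [ 422. -373.    6.]] [ 498.4415573  -311.99124786    6.        ] [np.float64(149.0), np.float64(129.0), np.float64(151.0), np.float64(126.0)]
blue [ 481.28992433 -147.72334186   50.        ] [ 742.9066647  -169.88397144   50.        ]
spanner [414.90495913 125.17976517   4.        ] [436.23577842 -29.77416604   4.        ]
```

```bash
cat >> h.py <<'E'
from scipy.spatial.transform import Rotation as Ro
def shift(T,yaw=None):
    s=env.state();R=Ro.from_euler("xyz",s["tcp_rot"]);d=R.inv().apply(np.array(T)-s["eef_pos"])
    t=0 if yaw is None else -np.degrees(yaw-s["tcp_rot"][2]);t=(t+180)%360-180
    print("shift",d.round(1),"turn",round(t,1))
E
python3 - <<'E'
from h import *
cs=cal("scene")
print("can",plane(cs,(189,118),0),"vise",plane(cs,(140,125),100),plane(cs,(60,150),100),"tin",plane(cs,(213,135),69),"toolbox",plane(cs,(205,80),120))
shift((473.3,8.7,200),np.pi-.45+.01)
E
```

```text
can [614.64790432 546.57078398   0.        ] vise [398.98263103 457.8794027  100.        ] [130.82293868 454.15791755 100.        ] tin [607.38905769 321.65007527  69.        ] toolbox [709.47554324 582.09382432 120.        ]
shift [-426.5 -419.3   14.5] turn 0.5
```

Call:
step_arm --plan '[[[0,0,-40,0,1],[-40,-40,-60,0,1],[-68,-67,-60,0,1],[-96,-94,-60,0,1],[-124,-121,-60,0,1],[-152,-148,-60,0,1],[-180,-175,-60,0,1],[-208,-202,-60,0,1]]]'

```text
t: 0.82
eef_pos: [365.4, 296.5, 274.7]
tcp_rot: [3.141, 0.0, 2.711]
ft_force: [0.8, 0.2, -0.8]
opening: 0.998
grip_force: 0.0
```

Call:
step_arm --plan '[[[-28,-28,0,0,1],[-56,-55,0,0,1],[-84,-83,0,0,0.4],[-112,-110,10,0,0.2],[-140,-138,20,0,0],[-168,-165,40,0,-0.2],[-196,-192,60,0,-0.2],[-218,-217,70,0,-0.2]]]'

```text
t: 1.48
eef_pos: [472.8, 8.3, 203.2]
tcp_rot: [-3.141, -0.001, 2.711]
ft_force: [1.5, 0.4, -0.1]
opening: 0.637
grip_force: 0.0
```

Call:
step_arm --plan '[[[0,0,5,0,-0.2],[0,0,5,0,-0.2],[0,0,5,0,-0.2]]]'

```text
t: 1.73
eef_pos: [472.5, 10.3, 199.5]
tcp_rot: [-3.142, -0.001, 2.71]
ft_force: [0.6, 0.3, -0.5]
opening: 0.436
grip_force: 0.0
```

```bash
python3 - <<'E'
from h import *
s=env.state();print(s);c=cal("wrist")
im=env.read_camera("wrist");cv2.imwrite("pics/w1.png",im)
h=cv2.cvtColor(im,cv2.COLOR_BGR2HSV);m=(((h[...,0]<6)|(h[...,0]>174))&(h[...,1]>150)&(h[...,2]>60)).astype(np.uint8)
n,l,st,ce=cv2.connectedComponentsWithStats(m)
for i in range(1,n):
    if st[i,4]>60:print(st[i],ce[i],plane(c,ce[i],75),plane(c,ce[i],88))
E
```

```text
{'t': 1.7333, 'joints': array([-1.18264633e-01,  2.95097774e-01,  1.93814502e+00,  3.16602402e-04,
        9.09317338e-01, -1.25765500e+00]), 'qvel': array([ 0.02933841, -0.02004215, -0.00487814,  0.00042066,  0.00546994,
       -0.00194979]), 'tau': array([-1.59813367e+00, -4.25797105e+01, -2.20107061e+01, -4.96665866e-02,
       -1.07719994e-02, -5.07728092e-02]), 'eef_pos': array([472.473565  ,  10.29306773, 199.5004279 ]), 'tcp_rot': array([-3.14153211e+00, -9.97354434e-04,  2.70999206e+00]), 'ft_force': array([ 0.57901171,  0.34846122, -0.49722501]), 'moment': array([-0.0724051 ,  0.01537515,  0.00705583]), 'grip_force': 0.0, 'opening': 0.43555938833080005}
[234 160  34  19 557] [250.52782765 168.75942549] [452.47005392  14.99811871  75.        ] [450.60825779  16.02547263  88.        ]
```

View pics/w1.png

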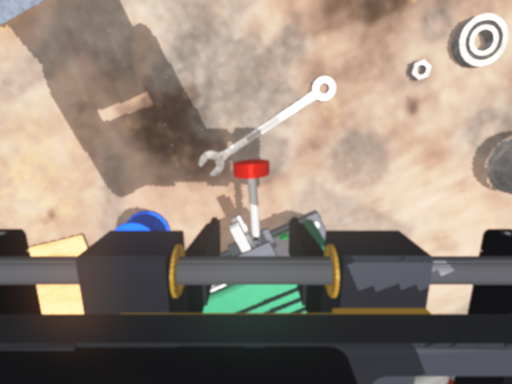

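Wrist view: knob at (251,169), neck running from (253,182) to (257,232), gate at (240,232), spanner clear below. I'll get the neck line and the knob's rear face.

```bash
python3 - <<'E'
from h import *
c=cal("wrist")
im=cv2.imread("pics/w1.png");h=cv2.cvtColor(im,cv2.COLOR_BGR2HSV)
m=((h[...,0]<6)|(h[...,0]>174))&(h[...,1]>150)&(h[...,2]>60)
for u in(240,251,262):r=np.where(m[150:190,u])[0]+150;print(u,r.min(),r.max())
g=cv2.cvtColor(im,6)
for v in(186,195,205,215):print(v,g[v,244:268])
for v in(178,179,180):print("rear",plane(c,(251,v),92))
for uv in[(253.3,188),(255.6,215)]:print("neck",plane(c,uv,77))
E
```

```text
240 162 177
251 160 177
262 161 176
186 [198 199 196 184 169 165 172 179 182 177 169 156 145 148 158 173 185 189
 189 191 190 189 188 187]
195 [196 199 201 199 185 167 167 175 181 181 175 163 158 176 199 206 206 205
 204 203 202 201 199 198]
205 [203 206 206 206 200 196 212 229 238 239 234 222 198 180 192 204 209 210
 210 211 211 209 208 206]
215 [147 147 149 149 148 154 181 220 239 249 252 252 247 234 216 207 211 213
 212 208 207 207 207 205]
rear [458.41249558  13.51237201  92.        ]
rear [459.27966709  13.11175553  92.        ]
rear [460.14826951  12.7104779   92.        ]
neck [471.17915686   9.98103489  77.        ]
neck [4.97822304e+02 3.13959082e-01 7.70000000e+01]
```

Call:
step_arm --plan '[[[1,-1,30,-3,-0.2],[1,-1,60,-3,-0.2],[1,-1,85,-3,-0.2],[1,-1,105,-3,-0.2],[1,-1,120,-3,-0.2],[1,-1,132,-3,-0.2],[1,-1,140,-3,-0.2],[1,-1,141,-3,-0.5]]]'

```text
t: 2.45
eef_pos: [471.1, 10.7, 58.1]
tcp_rot: [-3.141, -0.001, 2.765]
ft_force: [0.7, -0.3, -0.2]
opening: 0.368
grip_force: 0.0
```

Call:
step_arm --plan '[[[0,0,0,0,-0.72],[0,0,0,0,-0.72],[0,0,0,0,-0.72],[0,0,0,0,-0.72],[0,0,0,0,-0.72],[0,0,0,0,-0.72]]]'

```text
t: 2.95
eef_pos: [471.6, 9.7, 58.9]
tcp_rot: [3.141, 0.001, 2.763]
ft_force: [-0.2, 0.4, 0.4]
opening: 0.143
grip_force: 0.0
```

```bash
python3 - <<'E'
from h import *
im=env.read_camera("wrist");cv2.imwrite("pics/w2.png",im[100:384,100:420])
print(env.state()["eef_pos"],env.state()["ft_force"],env.state()["opening"])
cv2.imwrite("pics/w2.png",cv2.resize(im[60:320,120:400],None,fx=2,fy=2))
E
```

```text
[471.51097501   9.65570753  58.84813748] [-0.61868844  0.69676282  0.22225873] 0.14471992256766222
```

View pics/w2.png

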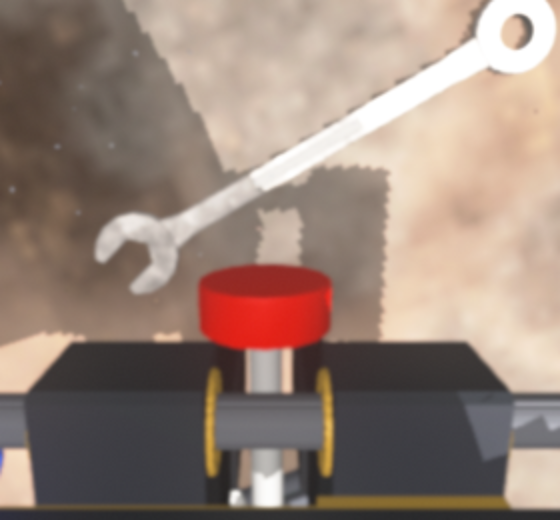

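The fingers straddle the neck behind the knob, with the knob at crop (265,305) and the neck centred at (265,370). Now I press gently to the red side to find the gate.

Call:
step_arm --plan '[[[0,-3,0,-2,-0.72],[0,-6,0,-4,-0.72],[0,-8,0,-5,-0.72],[0,-8,0,-5,-0.72]]]'

```text
t: 3.33
eef_pos: [468.4, 2.0, 58.7]
tcp_rot: [3.142, -0.0, 2.851]
ft_force: [-1.1, -0.9, -0.2]
opening: 0.14
grip_force: 0.0
```

Call:
step_arm --plan '[[[0,-1,0,0,-0.72],[0,-2,0,0,-0.72],[0,-2,0,0,-0.72],[0,-2,0,0,-0.72]]]'

```text
t: 3.67
eef_pos: [467.9, 0.3, 58.6]
tcp_rot: [3.142, 0.0, 2.85]
ft_force: [-0.2, -0.6, 0.1]
opening: 0.136
grip_force: 0.0
```

Call:
step_arm --plan '[[[0,-1,0,0,-0.72],[0,-2,0,0,-0.72],[0,-2,0,0,-0.72],[0,-2,0,0,-0.72]]]'

```text
t: 4.0
eef_pos: [467.3, -1.6, 58.6]
tcp_rot: [3.142, 0.0, 2.85]
ft_force: [-0.1, 0.2, 0.1]
opening: 0.14
grip_force: 0.0
```

Call:
step_arm --plan '[[[0,-1,0,0,-0.72],[0,-2,0,0,-0.72],[0,-2,0,0,-0.72],[0,-2,0,0,-0.72]]]'

```text
t: 4.33
eef_pos: [466.8, -3.3, 58.6]
tcp_rot: [3.141, 0.0, 2.85]
ft_force: [0.8, 5.1, -0.1]
opening: 0.138
grip_force: 2.3
```

Call:
step_arm --plan '[[[0,-1,0,0,-0.72],[0,-2,0,0,-0.72],[0,-2,0,0,-0.72],[0,-2,0,0,-0.72]]]'

```text
t: 4.67
eef_pos: [466.4, -4.8, 58.7]
tcp_rot: [3.141, 0.0, 2.851]
ft_force: [2.9, 11.1, -0.8]
opening: 0.137
grip_force: 8.0
```

Call:
step_arm --plan '[[[0,-1,0,0,-0.72],[0,-1,0,0,-0.72],[0,-1,0,0,-0.72],[0,-1,0,0,-0.72]]]'

```text
t: 5.0
eef_pos: [466.3, -5.5, 58.7]
tcp_rot: [3.141, 0.001, 2.851]
ft_force: [4.4, 14.9, -1.1]
opening: 0.141
grip_force: 12.0
```

Call:
step_arm --plan '[[[0.5,1.5,0,0,-0.72],[1,2.5,0,0,-0.72],[1,2.5,0,0,-0.72],[1,2.5,0,0,-0.72]]]'

```text
t: 5.33
eef_pos: [466.6, -3.5, 58.8]
tcp_rot: [3.141, 0.002, 2.851]
ft_force: [4.8, 5.0, -1.0]
opening: 0.141
grip_force: 3.6
```

Call:
step_arm --plan '[[[0.5,0,0,0,-0.72],[1,0,0,0,-0.72],[1,0,0,0,-0.72],[1,0,0,0,-0.72]]]'

```text
t: 5.67
eef_pos: [466.6, -3.5, 58.9]
tcp_rot: [3.141, 0.004, 2.851]
ft_force: [8.5, 4.3, -2.4]
opening: 0.137
grip_force: 4.7
```

Call:
step_arm --plan '[[[0.5,0,0,0,-0.72],[1,0,0,0,-0.72],[1,0,0,0,-0.72],[1,0,0,0,-0.72]]]'

```text
t: 6.0
eef_pos: [465.7, -3.3, 59.0]
tcp_rot: [3.141, 0.004, 2.851]
ft_force: [7.4, 3.4, -1.7]
opening: 0.141
grip_force: 4.6
```

Call:
step_arm --plan '[[[0.5,-0.2,0,0,-0.72],[1,-0.4,0,0,-0.72],[1,-0.4,0,0,-0.72],[1,-0.4,0,0,-0.72]]]'

```text
t: 6.33
eef_pos: [464.4, -3.5, 58.9]
tcp_rot: [3.141, 0.004, 2.851]
ft_force: [6.0, 2.8, -1.8]
opening: 0.142
grip_force: 5.4
```

Call:
step_arm --plan '[[[0.5,-0.2,0,0,-0.72],[1,-0.4,0,0,-0.72],[1,-0.4,0,0,-0.72],[1,-0.4,0,0,-0.72]]]'

```text
t: 6.67
eef_pos: [463.0, -3.6, 58.9]
tcp_rot: [3.141, 0.003, 2.851]
ft_force: [5.4, 1.1, -1.8]
opening: 0.141
grip_force: 6.1
```

Call:
step_arm --plan '[[[0.5,-0.2,0,0,-0.72],[1,-0.4,0,0,-0.72],[1,-0.4,0,0,-0.72],[1,-0.4,0,0,-0.72]]]'

```text
t: 7.0
eef_pos: [461.9, -3.7, 58.9]
tcp_rot: [3.141, 0.003, 2.851]
ft_force: [5.4, 1.1, -1.9]
opening: 0.141
grip_force: 7.4
```

Call:
step_arm --plan '[[[0,-0.5,0,0,-0.72],[0,-0.8,0,0,-0.72],[0,-0.8,0,0,-0.72]]]'

```text
t: 7.25
eef_pos: [461.8, -4.4, 58.9]
tcp_rot: [3.141, 0.003, 2.851]
ft_force: [6.4, 2.4, -2.5]
opening: 0.139
grip_force: 10.7
```

Call:
step_arm --plan '[[[0.4,-0.2,0,0,-0.72],[0.8,-0.5,0,0,-0.72],[0.8,-0.5,0,0,-0.72],[0.8,-0.5,0,0,-0.72]]]'

```text
t: 7.58
eef_pos: [460.9, -4.6, 58.9]
tcp_rot: [3.141, 0.003, 2.851]
ft_force: [7.1, 3.1, -1.2]
opening: 0.14
grip_force: 12.4
```

Call:
step_arm --plan '[[[0.4,-0.2,0,0,-0.72],[0.8,-0.5,0,0,-0.72],[0.8,-0.5,0,0,-0.72],[0.8,-0.5,0,0,-0.72]]]'

```text
t: 7.92
eef_pos: [460.1, -4.8, 58.9]
tcp_rot: [3.141, 0.003, 2.851]
ft_force: [7.3, 3.8, -1.0]
opening: 0.141
grip_force: 14.3
```

Call:
step_arm --plan '[[[0.4,-0.2,0,-1,-0.72],[0.8,-0.4,0,-2,-0.72],[0.8,-0.4,0,-2,-0.72],[0.8,-0.4,0,-2,-0.72]]]'

```text
t: 8.25
eef_pos: [459.2, -5.2, 58.9]
tcp_rot: [3.141, 0.004, 2.886]
ft_force: [5.8, 1.6, -1.6]
opening: 0.139
grip_force: 4.5
```

Call:
step_arm --plan '[[[0.4,-0.2,0,0,-0.72],[0.8,-0.4,0,0,-0.72],[0.8,-0.4,0,0,-0.72],[0.8,-0.4,0,0,-0.72]]]'

```text
t: 8.58
eef_pos: [458.4, -5.4, 58.9]
tcp_rot: [3.141, 0.004, 2.886]
ft_force: [6.9, 0.1, -1.6]
opening: 0.141
grip_force: 5.7
```

Call:
step_arm --plan '[[[0.4,-0.2,0,0,-0.72],[0.8,-0.4,0,0,-0.72],[0.8,-0.4,0,0,-0.72],[0.8,-0.4,0,0,-0.72]]]'

```text
t: 8.92
eef_pos: [457.6, -5.6, 58.9]
tcp_rot: [3.141, 0.004, 2.886]
ft_force: [7.3, 0.8, -2.8]
opening: 0.143
grip_force: 6.9
```

Call:
step_arm --plan '[[[0,-0.5,0,0,-0.72],[0,-0.8,0,0,-0.72],[0,-0.8,0,0,-0.72]]]'

```text
t: 9.17
eef_pos: [457.5, -6.3, 59.0]
tcp_rot: [3.141, 0.004, 2.886]
ft_force: [7.8, 2.0, -1.6]
opening: 0.14
grip_force: 9.9
```

Call:
step_arm --plan '[[[0.4,-0.2,0,0,-0.72],[0.8,-0.4,0,0,-0.72],[0.8,-0.4,0,0,-0.72],[0.8,-0.4,0,0,-0.72]]]'

```text
t: 9.5
eef_pos: [456.6, -6.4, 58.9]
tcp_rot: [3.141, 0.004, 2.886]
ft_force: [6.8, 3.0, -1.9]
opening: 0.143
grip_force: 11.0
```

Call:
step_arm --plan '[[[0.4,-0.2,0,0,-0.72],[0.8,-0.4,0,0,-0.72],[0.8,-0.4,0,0,-0.72],[0.8,-0.4,0,0,-0.72]]]'

```text
t: 9.83
eef_pos: [455.8, -6.6, 59.0]
tcp_rot: [3.141, 0.004, 2.886]
ft_force: [8.0, 2.5, -2.3]
opening: 0.143
grip_force: 12.5
```

Call:
step_arm --plan '[[[0.4,-0.2,0,0,-0.72],[0.8,-0.4,0,0,-0.72],[0.8,-0.4,0,0,-0.72],[0.8,-0.4,0,0,-0.72]]]'

```text
t: 10.17
eef_pos: [455.0, -6.8, 59.0]
tcp_rot: [3.141, 0.004, 2.886]
ft_force: [8.1, 3.9, -1.9]
opening: 0.142
grip_force: 13.9
```

Call:
step_arm --plan '[[[0.4,-0.2,0,0,-0.72],[0.8,-0.4,0,0,-0.72],[0.8,-0.4,0,0,-0.72],[0.8,-0.4,0,0,-0.72]]]'

```text
t: 10.5
eef_pos: [454.3, -6.9, 59.0]
tcp_rot: [3.141, 0.005, 2.886]
ft_force: [7.1, 4.2, -3.0]
opening: 0.136
grip_force: 15.6
```

```bash
python3 - <<'E'
from h import *
im=env.read_camera("wrist");s=env.state();print(s["ft_force"],s["moment"])
cv2.imwrite("pics/w3.png",cv2.resize(im[140:330,160:360],None,fx=3,fy=3,interpolation=2))
E
```

```text
[ 8.93691313  3.61694109 -2.19840652] [ 0.75306173 -1.35670768  0.47025511]
```

View pics/w3.png

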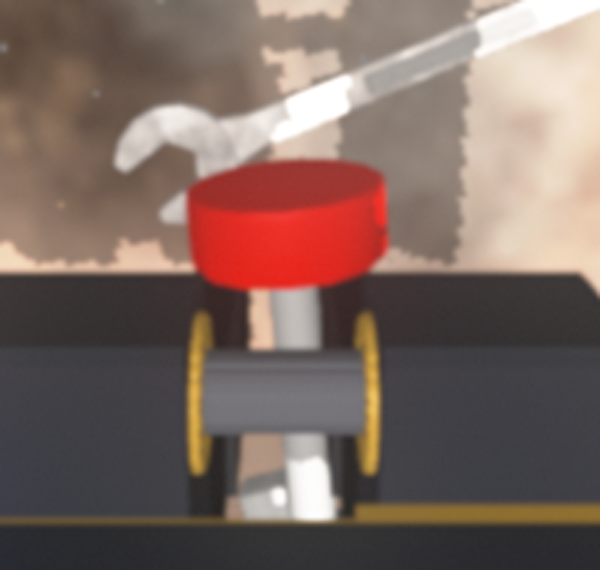

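The neck is against the right (green-side) pad, and the bat leans about 0.09 rad further to red than the tool, so it is at about -0.19. That fits the pin still lying against the gate at a pull of about 11 mm. I'll realign and keep pulling slowly.

Call:
step_arm --plan '[[[0.2,0,0,-2,-0.72],[0.4,-0.3,0,-4,-0.72],[0.5,-0.5,0,-4,-0.72],[0.5,-0.5,0,-4,-0.72]]]'

```text
t: 10.88
eef_pos: [453.7, -7.5, 59.0]
tcp_rot: [3.141, 0.005, 2.955]
ft_force: [7.0, 1.9, -2.1]
opening: 0.14
grip_force: 3.8
```

Call:
step_arm --plan '[[[0.3,-0.3,0,0,-0.72],[0.6,-0.6,0,0,-0.72],[0.6,-0.6,0,0,-0.72],[0.6,-0.6,0,0,-0.72]]]'

```text
t: 11.22
eef_pos: [453.6, -8.0, 59.1]
tcp_rot: [3.141, 0.006, 2.955]
ft_force: [10.7, 3.1, -2.6]
opening: 0.137
grip_force: 4.8
```

Call:
step_arm --plan '[[[0.3,-0.3,0,0,-0.72],[0.6,-0.6,0,0,-0.72],[0.6,-0.6,0,0,-0.72],[0.6,-0.6,0,0,-0.72]]]'

```text
t: 11.55
eef_pos: [453.5, -8.5, 59.3]
tcp_rot: [3.141, 0.008, 2.955]
ft_force: [12.8, 3.5, -2.8]
opening: 0.139
grip_force: 6.0
```

Call:
step_arm --plan '[[[-0.5,0,0,0,-0.72],[-1,0,0,0,-0.72],[-1.2,0,0,0,-0.72],[-1.2,0,0,0,-0.72]]]'

```text
t: 11.88
eef_pos: [453.6, -8.5, 59.0]
tcp_rot: [3.141, 0.005, 2.955]
ft_force: [9.1, 3.7, -0.8]
opening: 0.142
grip_force: 4.1
```

Call:
step_arm --plan '[[[-0.5,0,0,0,-0.72],[-1,0,0,0,-0.72],[-1,0,0,0,-0.72],[-1,0,0,0,-0.72]]]'

```text
t: 12.22
eef_pos: [454.3, -8.7, 59.0]
tcp_rot: [3.141, 0.005, 2.955]
ft_force: [8.4, 2.4, -1.1]
opening: 0.138
grip_force: 3.8
```

Call:
step_arm --plan '[[[0,-0.7,0,0,-0.72],[0,-1.5,0,0,-0.72],[0,-1.5,0,0,-0.72],[0,-1.5,0,0,-0.72]]]'

```text
t: 12.55
eef_pos: [454.4, -10.1, 59.1]
tcp_rot: [3.141, 0.005, 2.955]
ft_force: [9.4, 4.9, -1.7]
opening: 0.138
grip_force: 8.4
```

Call:
step_arm --plan '[[[-0.4,0,0,0,-0.72],[-0.8,0,0,0,-0.72],[-0.8,0,0,0,-0.72],[-0.8,0,0,0,-0.72]]]'

```text
t: 12.88
eef_pos: [455.2, -10.4, 59.1]
tcp_rot: [3.141, 0.006, 2.955]
ft_force: [9.1, 2.1, -2.3]
opening: 0.147
grip_force: 7.8
```

Call:
step_arm --plan '[[[-0.4,0,0,0,-0.72],[-0.8,0,0,0,-0.72],[-0.8,0,0,0,-0.72],[-0.8,0,0,0,-0.72]]]'

```text
t: 13.22
eef_pos: [455.6, -10.6, 59.0]
tcp_rot: [3.142, 0.004, 2.956]
ft_force: [6.3, 2.6, -1.7]
opening: 0.138
grip_force: 7.3
```

Call:
step_arm --plan '[[[0,-0.7,0,0,-0.72],[0,-1.5,0,0,-0.72],[0,-1.5,0,0,-0.72],[0,-1.5,0,0,-0.72]]]'

```text
t: 13.55
eef_pos: [455.5, -12.0, 59.0]
tcp_rot: [3.141, 0.005, 2.956]
ft_force: [8.7, 3.8, -2.6]
opening: 0.144
grip_force: 13.6
```

```bash
python3 - <<'E'
from h import *
im=env.read_camera("wrist");s=env.state();print(s["eef_pos"],s["ft_force"])
c=cal("wrist")
cv2.imwrite("pics/w4.png",cv2.resize(im[140:330,160:360],None,fx=3,fy=3,interpolation=2))
h=cv2.cvtColor(im,cv2.COLOR_BGR2HSV)
m=(((h[...,0]<6)|(h[...,0]>174))&(h[...,1]>150)&(h[...,2]>60)).astype(np.uint8)
n,l,st,ce=cv2.connectedComponentsWithStats(m);i=1+st[1:,4].argmax();print(st[i])
k=l==i
us=np.arange(st[i,0]+8,st[i,0]+st[i,2]-8)
print("rear slope",np.polyfit(us,[np.where(k[:,u])[0].max() for u in us],1))
u=(us[0]+us[-1])/2;v=np.where(k[:,int(u)])[0].max()
print("rear",plane(c,(u,v),92), "front top",plane(c,(u,v-10),92))
E
```

```text
[455.54189256 -11.96058411  59.034365  ] [ 8.23096323  3.23868035 -2.25947416]
[ 223  194   66   44 2478]
rear slope [-4.36494598e-02  2.46372437e+02]
rear [442.62943039  -9.42172568  92.        ] front top [437.55786219  -8.47575812  92.        ]
```

View pics/w4.png

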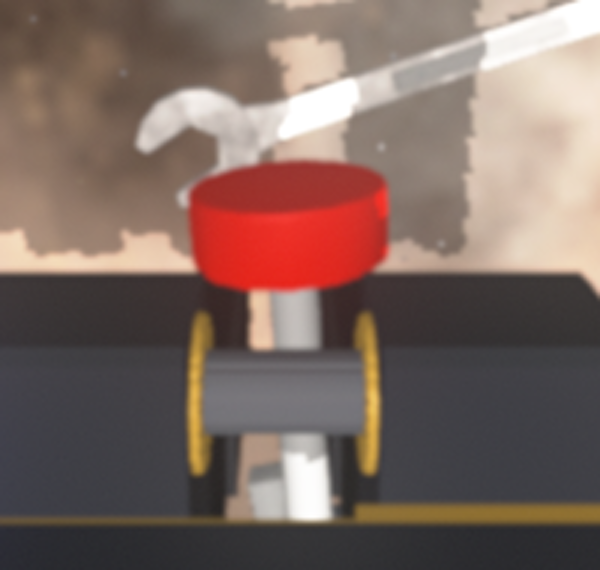

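The bat's tilt to the tool has shrunk to about 0.04, so it stands at about -0.13, which puts the pin in the slot. I'll press on towards red, turning with it.

Call:
step_arm --plan '[[[0,-1,0,-1.5,-0.72],[0,-2,0,-3,-0.72],[0,-3,0,-4,-0.72],[0,-3,0,-4,-0.72]]]'

```text
t: 13.93
eef_pos: [455.3, -15.2, 59.1]
tcp_rot: [-3.141, 0.006, 3.026]
ft_force: [9.7, 0.7, -1.4]
opening: 0.138
grip_force: 4.7
```

Call:
step_arm --plan '[[[-0.3,-3,0,-2,-0.72],[-0.6,-6,0,-4,-0.72],[-0.8,-9,0,-5.5,-0.72],[-1,-11,0,-6.6,-0.72],[-1,-11,0,-6.6,-0.72]]]'

```text
t: 14.35
eef_pos: [455.5, -26.5, 59.2]
tcp_rot: [-3.14, 0.007, 3.141]
ft_force: [11.2, 2.2, -2.3]
opening: 0.136
grip_force: 6.2
```

Call:
step_arm --plan '[[[-0.7,-3,0,-2,-0.72],[-1,-6,0,-4,-0.72],[-1.3,-9,0,-5.5,-0.72],[-1.7,-12,0,-7.4,-0.72],[-2.1,-15.5,0,-9.5,-0.72],[-2.6,-18.7,0,-11.5,-0.72],[-2.6,-18.7,0,-11.5,-0.72]]]'

```text
t: 14.93
eef_pos: [456.9, -45.1, 58.9]
tcp_rot: [-3.14, 0.004, -2.94]
ft_force: [6.3, 3.4, -1.9]
opening: 0.137
grip_force: 3.9
```

Call:
step_arm --plan '[[[-0.2,-4,0,-2.5,-0.72],[-0.4,-8,0,-5,-0.72],[-0.9,-12,0,-7.4,-0.72],[-1.4,-15.5,0,-9.5,-0.72],[-2.1,-19,0,-11.5,-0.72],[-2.1,-19,0,-11.5,-0.72]]]'

```text
t: 15.43
eef_pos: [462.5, -63.2, 58.9]
tcp_rot: [-3.14, 0.003, -2.74]
ft_force: [6.3, 4.3, -1.6]
opening: 0.141
grip_force: 4.0
```

Call:
step_arm --plan '[[[-1,0,0,0,-0.72],[-3,0,0,0,-0.72],[-5,0,0,0,-0.72],[-7,0,0,0,-0.72],[-9,0,0,0,-0.72],[-11,0,0,0,-0.72],[-12,0,0,0,-0.72],[-12,0,0,0,-0.72]]]'

```text
t: 16.1
eef_pos: [472.2, -57.9, 58.7]
tcp_rot: [-3.141, 0.0, -2.741]
ft_force: [3.3, 2.3, -0.1]
opening: 0.139
grip_force: 2.0
```

Call:
step_arm --plan '[[[-1,0,0,0,-0.72],[-2,0,0,0,-0.72],[-3,0,0,0,-0.72],[-4,1,0,0,-0.72],[-4,2,0,0,-0.72],[-4,2,0,0,-0.6],[-4,2,0,0,-0.5],[-4,2,0,0,-0.4]]]'

```text
t: 16.77
eef_pos: [474.7, -54.5, 58.6]
tcp_rot: [3.141, -0.0, -2.742]
ft_force: [-0.7, -0.2, -0.2]
opening: 0.265
grip_force: 0.0
```

```bash
python3 - <<'E'
from h import *
im=env.read_camera("wrist");s=env.state();print(s["eef_pos"],s["ft_force"])
c=cal("wrist")
cv2.imwrite("pics/w5.png",im)
h=cv2.cvtColor(im,cv2.COLOR_BGR2HSV)
m=(((h[...,0]<6)|(h[...,0]>174))&(h[...,1]>150)&(h[...,2]>60)).astype(np.uint8)
n,l,st,ce=cv2.connectedComponentsWithStats(m);i=1+st[1:,4].argmax();print(st[i])
k=l==i
us=np.arange(st[i,0]+8,st[i,0]+st[i,2]-8)
print("rear slope",np.polyfit(us,[np.where(k[:,u])[0].max() for u in us],1))
u=(us[0]+us[-1])/2;v=np.where(k[:,int(u)])[0].max()
r=plane(c,(u,v),92);print("rear",r, np.hypot(*(r[:2]-[548.4,-25.3])))
E
```

```text
[474.75864495 -54.49013448  58.62044237] [ 1.01140327 -0.67843916  0.12672377]
[ 220  190   66   41 2432]
rear slope [-2.39135654e-02  2.35318175e+02]
rear [459.95967047 -62.00155489  92.        ] 95.7533081312684
```

The knob's rear face is 95.8 mm from the axis (home is 96) at angle +0.39, so the toggle is home and locked on the red side. I'll lift clear and go over the bobbin.

Call:
step_arm --plan '[[[0,0,-15,0,-0.3],[0,0,-40,0,0],[0,0,-70,0,0.3],[0,0,-100,0,0.5],[0,0,-130,7,0.5],[0,0,-135,14,0.5],[0,0,-135,21,0.5],[0,0,-135,28,0.5]]]'

```text
t: 17.48
eef_pos: [474.9, -54.6, 194.5]
tcp_rot: [-3.141, 0.002, 3.047]
ft_force: [-0.5, 0.1, 0.3]
opening: 0.738
grip_force: 0.0
```

```bash
python3 - <<'E'
from h import *
im=env.read_camera("scene");cv2.imwrite("pics/s2.png",im)
shift((596,-172,190),1.5708)
E
```

```text
shift [-132.8 -104.3    4.2] turn 84.0
```

Call:
step_arm --plan '[[[-16,-13,0,7,0.5],[-33,-26,0,14,0.5],[-50,-39,0,21,0.5],[-66,-52,0,28,0.5],[-83,-65,0,35,0.5],[-100,-78,0,42,0.5],[-116,-91,0,49,0.5],[-133,-104,0,56,0.5]]]'

```text
t: 18.2
eef_pos: [598.5, -170.6, 193.3]
tcp_rot: [-3.141, -0.001, 2.073]
ft_force: [0.2, 0.8, 0.6]
opening: 0.751
grip_force: 0.0
```

Call:
step_arm --plan '[[[0,0,0,7,0.5],[0,0,0,14,0.5],[0,0,0,21,0.5],[0,0,0,28,0.5],[0,0,0,28,0.5],[0,0,0,28,0.5],[0,0,0,28,0.5]]]'

```text
t: 18.78
eef_pos: [598.0, -169.8, 193.5]
tcp_rot: [-3.141, -0.0, 1.592]
ft_force: [0.0, 0.2, 0.3]
opening: 0.753
grip_force: 0.0
```

```bash
python3 - <<'E'
from h import *
print(env.state()["eef_pos"],env.state()["tcp_rot"],env.state()["joints"])
c=cal("wrist");im=env.read_camera("wrist");cv2.imwrite("pics/w6.png",im)
print(proj(c,np.array([[596,-172,82],[596,-172,92],[498,-312,6]])))
E
```

```text
[ 597.99277558 -169.84510058  193.48539915] [-3.14136669e+00 -1.63467142e-04  1.59213747e+00] [-3.82973078e-01  5.07003435e-01  1.59190133e+00  7.10671494e-05
  1.04295994e+00 -4.04350041e-01]
[[252.26120097 193.23337617]
 [252.19672658 195.82320068]
 [176.15716338 280.85684768]]
```

View pics/w6.png

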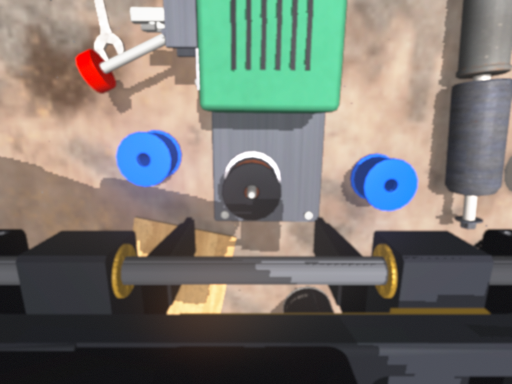

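The bat leans to red, with the knob at (96,70). The bobbin is directly ahead, flange centre about (251,189) and spindle tip (252,193). The dark spray can is at (308,300), so I'll check its clearance before going down.

```bash
python3 - <<'E'
from h import *
c=cal("wrist");cs=cal("scene");im=cv2.imread("pics/w6.png")
print("tip",plane(c,(252,193),92))
h=cv2.cvtColor(im,cv2.COLOR_BGR2HSV)
m=cv2.inRange(h,(0,0,0),(180,255,62));k=np.zeros_like(m);k[150:224,215:290]=m[150:224,215:290]
cn=max(cv2.findContours(k,0,1)[0],key=cv2.contourArea);(x,y),r=cv2.minEnclosingCircle(cn);print(x,y,r,cv2.boundingRect(cn))
a=plane(c,(x,y),82);b=plane(c,(x+r,y),82);print("flange",a,b[0]-a[0])
print("can top",plane(cs,(357,222),238),plane(cs,(357,222),220),"base",plane(cs,(347,283),0), plane(cs,(347,279),0))
print("can wrist",plane(c,(308,300),238),plane(c,(308,300),200))
for p in[(137,218),(237,237),(222,313)]:print("board",plane(c,p,6))
E
```

```text
tip [ 595.79479953 -169.30945268   92.        ]
253.0 202.0 25.17945671081543 (228, 198, 51, 21)
flange [ 596.91138097 -180.74951958   82.        ] 24.402624999171394
can top [ 655.52254174 -356.7783812   238.        ] [ 668.60857093 -345.38221271  220.        ] base [ 660.11552917 -367.35096885    0.        ] [ 668.43095517 -357.01501464    0.        ]
can wrist [ 623.48650978 -184.62443202  238.        ] [ 631.67700674 -209.56437217  200.        ]
board [ 452.75211563 -225.65281825    6.        ]
board [ 577.67423872 -248.44536315    6.        ]
board [ 558.03919468 -359.21853244    6.        ]
```

Call:
step_arm --plan '[[[0.5,-2.5,25,0,0.8],[0.5,-2.5,50,0,0.8],[0.5,-2.5,75,0,0.8],[0.5,-2.5,95,0,0.8],[0.5,-2.5,112,0,0.8],[0.5,-2.5,126,0,0.8],[0.5,-2.5,135,0,0.8],[0.5,-2.5,139,0,0.8]]]'

```text
t: 19.5
eef_pos: [595.2, -169.3, 53.4]
tcp_rot: [-3.14, -0.001, 1.589]
ft_force: [-0.4, -0.1, 0.2]
opening: 0.904
grip_force: 0.0
```

Call:
step_arm --plan '[[[0,0,0,0,0.5],[0,0,0,0,0.3],[0,0,0,0,0.2],[0,0,0,0,0.1],[0,0,0,0,0],[0,0,0,0,-0.2],[0,0,0,0,-0.2],[0,0,0,0,-0.2]]]'

```text
t: 20.17
eef_pos: [595.7, -169.5, 55.3]
tcp_rot: [3.141, 0.0, 1.587]
ft_force: [-1.9, 1.0, 6.8]
opening: 0.596
grip_force: 30.0
```

Call:
step_arm --plan '[[[0,0,-3,0,-0.2],[0,0,-8,0,-0.2],[0,0,-14,0,-0.2],[0,0,-20,0,-0.2],[0,0,-26,0,-0.2]]]'

```text
t: 20.58
eef_pos: [595.6, -169.4, 81.3]
tcp_rot: [3.141, -0.0, 1.587]
ft_force: [-0.2, 0.7, -1.5]
opening: 0.595
grip_force: 30.0
```

Call:
step_arm --plan '[[[0,0,-8,0,-0.2],[0,0,-18,0,-0.2],[0,0,-28,0,-0.2],[0,0,-38,0,-0.2],[0,0,-48,0,-0.2],[0,0,-58,0,-0.2],[0,0,-64,0,-0.2],[0,0,-64,0,-0.2]]]'

```text
t: 21.25
eef_pos: [596.1, -169.6, 146.3]
tcp_rot: [3.139, 0.001, 1.587]
ft_force: [1.0, 0.6, -2.2]
opening: 0.597
grip_force: 30.0
```

```bash
python3 - <<'E'
from h import *
s=env.state();print(s["ft_force"],s["opening"])
a=env.read_camera("scene");w=env.read_camera("wrist")
o=np.hstack([cv2.resize(a[140:330,180:370],(400,400),interpolation=2),cv2.resize(w[60:330,110:380],(400,400))])
cv2.imwrite("pics/g1.png",o)
shift((495,-310,145),None)
E
```

```text
[ 0.98836803  0.58914734 -2.17547748] 0.5968705869123733
shift [-139.  -102.7   -0.4] turn 0
```

View pics/g1.png

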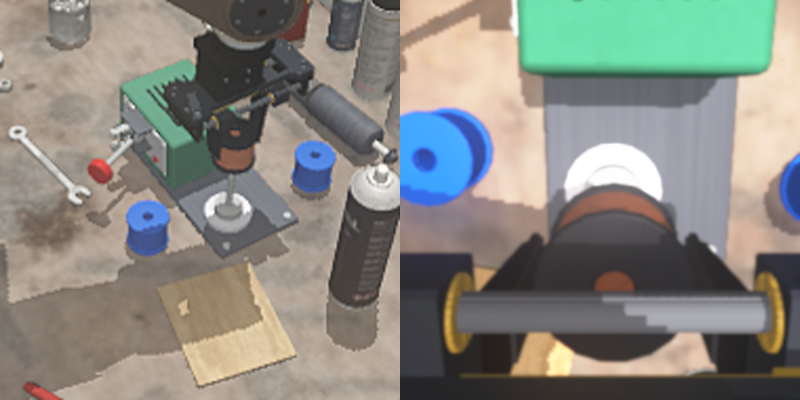

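The bobbin is held upright and its underside is at z≈123, clear of the spindle tip. The board lies free at left crop (228,322). Now I carry it over.

Call:
step_arm --plan '[[[-10,-7,0,0,-0.2],[-32,-24,0,0,-0.2],[-56,-41,0,0,-0.2],[-80,-59,0,0,-0.2],[-104,-77,0,0,-0.2],[-124,-92,0,0,-0.2],[-139,-103,0,0,-0.2],[-139,-103,0,0,-0.2]]]'

```text
t: 22.02
eef_pos: [492.4, -312.8, 144.0]
tcp_rot: [-3.14, -0.0, 1.584]
ft_force: [0.0, -0.3, -1.8]
opening: 0.593
grip_force: 30.0
```

Call:
step_arm --plan '[[[0,0,15,0,-0.2],[0,0,35,0,-0.2],[0,0,55,0,-0.2],[0,0,75,0,-0.2],[0,0,92,0,-0.2],[0,0,102,0,-0.2],[0,0,108,0,-0.2],[0,0,108,0,-0.2]]]'

```text
t: 22.68
eef_pos: [494.4, -309.7, 35.5]
tcp_rot: [-3.14, -0.001, 1.587]
ft_force: [-0.1, -0.1, -2.3]
opening: 0.595
grip_force: 30.0
```

Call:
step_arm --plan '[[[0,0,1,0,-0.2],[0,0,2,0,-0.2],[0,0,3,0,-0.2],[0,0,4,0,-0.2],[0,0,4,0,-0.2]]]'

```text
t: 23.1
eef_pos: [494.9, -310.1, 32.9]
tcp_rot: [3.141, 0.0, 1.587]
ft_force: [-0.5, 0.5, -1.5]
opening: 0.595
grip_force: 30.0
```

Call:
step_arm --plan '[[[0,0,0.7,0,-0.2],[0,0,1.4,0,-0.2],[0,0,2,0,-0.2],[0,0,2,0,-0.2]]]'

```text
t: 23.43
eef_pos: [494.7, -310.0, 30.5]
tcp_rot: [-3.141, -0.0, 1.587]
ft_force: [0.5, -0.5, -1.0]
opening: 0.595
grip_force: 30.0
```

Call:
step_arm --plan '[[[0,0,0.6,0,-0.2],[0,0,1.2,0,-0.2],[0,0,1.2,0,-0.2],[0,0,1.2,0,-0.2]]]'

```text
t: 23.77
eef_pos: [494.8, -310.0, 29.4]
tcp_rot: [3.142, -0.0, 1.587]
ft_force: [-0.4, -0.4, -2.1]
opening: 0.595
grip_force: 30.0
```

Call:
step_arm --plan '[[[0,0,0.5,0,-0.2],[0,0,1,0,-0.2],[0,0,1,0,-0.2],[0,0,1,0,-0.2]]]'

```text
t: 24.1
eef_pos: [494.8, -310.0, 29.2]
tcp_rot: [3.141, 0.0, 1.587]
ft_force: [-3.3, 2.1, 9.4]
opening: 0.594
grip_force: 30.0
```

Call:
step_arm --plan '[[[0,0,0.4,0,-0.2],[0,0,0.8,0,-0.2],[0,0,0.8,0,-0.2],[0,0,0.8,0,-0.2]]]'

```text
t: 24.43
eef_pos: [494.9, -310.1, 29.2]
tcp_rot: [3.141, 0.001, 1.587]
ft_force: [-4.9, 4.1, 18.8]
opening: 0.593
grip_force: 30.0
```

Contact came at z 29.2, as predicted. I'll ease off the press, open slowly and rise.

Call:
step_arm --plan '[[[0,0,-0.8,0,-0.2],[0,0,-1.3,0,-0.2],[0,0,-1.3,0,0.22],[0,0,-1.3,0,0.26],[0,0,-1.3,0,0.3],[0,0,-1.3,0,0.4],[0,0,-1.3,0,0.6],[0,0,-1.3,0,0.6]]]'

```text
t: 25.1
eef_pos: [494.8, -310.0, 28.7]
tcp_rot: [-3.142, -0.0, 1.587]
ft_force: [-0.7, 0.5, -0.5]
opening: 0.774
grip_force: 0.0
```

Call:
step_arm --plan '[[[0,0,0,0,0.7],[0,0,-3,0,0.7],[0,0,-10,0,0.7],[0,0,-25,0,0.7],[0,0,-50,0,0.7],[0,0,-85,0,0.7],[0,0,-125,0,0.7],[0,0,-160,0,0.7]]]'

```text
t: 25.77
eef_pos: [494.6, -309.9, 191.8]
tcp_rot: [3.141, 0.0, 1.587]
ft_force: [0.4, 0.2, 0.1]
opening: 0.847
grip_force: 0.0
```

Call:
step_arm --plan '[[[35,0,0,0,0.7],[70,0,0,0,0.7],[110,0,0,0,0.7],[140,0,0,0,0.7],[140,0,0,0,0.7]]]'

```text
t: 26.18
eef_pos: [491.8, -165.7, 189.9]
tcp_rot: [3.142, -0.001, 1.59]
ft_force: [0.1, -0.5, 0.5]
opening: 0.853
grip_force: 0.0
```

```bash
python3 - <<'E'
from h import *
s=env.state();print(s["eef_pos"],s["ft_force"],s["t"])
a=env.read_camera("scene");b=env.read_camera("side")
o=np.hstack([cv2.resize(a[160:330,180:350],(400,400),interpolation=2),cv2.resize(b[130:230,195:315],(400,400),interpolation=2)])
cv2.imwrite("pics/end.png",o)
E
```

```text
[ 491.7969591  -165.73099164  189.86870704] [ 0.13111235 -0.47453249  0.5311974 ] 26.1833
```

View pics/end.png

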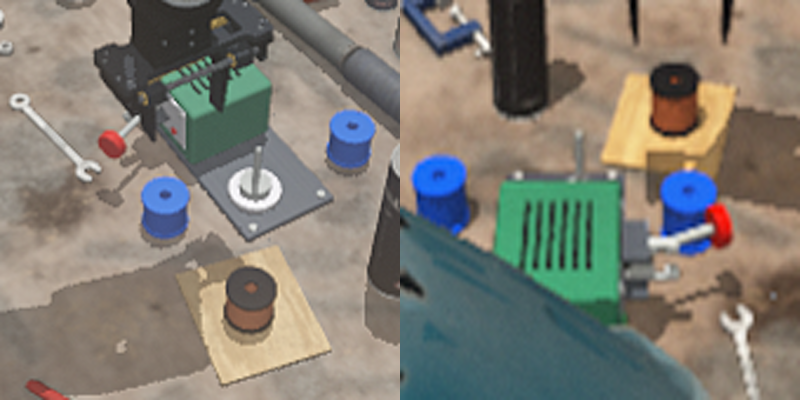

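The bobbin stands upright on the middle of the board at left crop (249,300), the bat is locked on the red side at left crop (113,143), nothing else has moved, and the gripper is clear.

```bash
python3 -c "
from cell import env
print(env.job_done())"
```

```text
the job is handed in; nothing more can be done
None
```

The winder is switched off with its toggle locked on the red side, and the copper bobbin stands upright on the plywood board; I handed the job in at about 26 s, and no verdict came back.

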